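# Hang the walnut mallet head on the sloping drying rail

## Robot

A 6-joint arm with a two-finger parallel gripper is mounted at the origin on the work surface. World frame = base frame: x ahead of the robot, y to its left, z up, the work surface at z = 0. Lengths are in m, angles in degrees, forces in N, time in s.
With the tool pointing down it reaches from about 0.4 to 0.825 m from the base axis. Payload 7 kg.
Tool frame: the origin (TCP) lies on the centre line of the jaws, within the pads' length; the fingertips stand 11 mm ahead of it and the grasp point (between the pads) lies 8 mm behind it; z points along the fingers, y is the line along which they close (so a half turn about z gives the same grasp; the last joint's range is limited). The gripper opens to 88 mm and grips with 3 to 60 N. Pads are 19 mm wide; open, the fingers measure 130 mm over their backs; the gripper's body (78 mm by 193 mm) begins 47 mm behind the grasp point.
Start: joints at [-50.873, 20.546, 0.682, 0, -70.136, -16.507], TCP at [0.26, -0.623, 0.217] pointing down, gripper open.
Joint ranges: [-176.03, 176.03], [-82.01, 121.73], [-58.28, 71.71], [-173.87, 95.51], [-174.79, -0.11], [-173.66, 173.66]. Speed limits (degrees/s): [136.94, 136.94, 172.46, 180, 180, 180].

## Interface

Orientations are given as [roll, pitch, yaw] about the fixed x, y, z axes, in that order (R = Rz(yaw) Ry(pitch) Rx(roll)).
In Python, from plant import r, capture, camera_model, job gives the robot as it stands.
- The arm moves only by the tool drive_tool, never from a script. Its argument "increments" is a list that holds one entry, the list of rows, each a list of 5 numbers: the gripper's target within -1 to 1 (fully open at 1, half-way at 0, shut at -1), then the shift along the tool's x, y, z scaled (see below), then the turn about the tool's z scaled (see below). In form: [[[gripper, tx, ty, tz, roll], ...]]. A call has 1 to 5 rows; each row is the pose to reach, as a shift and turn from the pose commanded when the call began, along the tool's axes at that moment, turning the shorter way round; what a row does not reach only later rows make up. The controller multiplies each number of a shift by 120 mm and each number of a turn by 360 degrees. A row lasts 1/8 s, in which the tool goes at most 62.5 mm and 10.7 degrees, less where a joint would pass 70% of its speed; a pose out of reach is approached as far as the arm can. A call with a number of a shift or a turn outside -1 to 1 is refused whole. A call with a gripper value outside its range is refused whole. The fingers move at their own pace and stop on an object; "squeeze" is the grip in N (left out, the last holds). Time passes only in rows, so rows that repeat a pose let the fingers close. It gives the time, the measured TCP pose, the force, the opening and the grip force at its end, in the units of the state.
- r.get_state(): the state, without advancing time (a new reading comes with each control period).
- capture(name): name is "side" or "top"; returns the picture (400x640x3 uint8, red, green, blue); there is no depth.
- camera_model(name): a dict with "camera_matrix" (3x3 intrinsics, pixels), "k1" (the pictures are not rectified: a ray, as slopes to the right and down, at radius r is drawn at 1 + k1 r^2 times it, then the intrinsics apply), "rvec" (rotation vector, rad) and "tvec" (3), from world to camera coordinates, as OpenCV has them. Camera axes: x right, y down, z forward; pixel columns grow to the right and rows downward; lengths in m; the calibration is good to about 2 mm. A picture is of the moment at which its call begins. camera_model takes no time and is no camera call.
- job.close_job(): hands the job in; it is judged then, once.
The state is a dict: "time_s": time; "joints": joint angles; "qd": joint speeds; "joint_torque": joint torques, N m; "tcp_pos": TCP position; "eef_rot": TCP orientation; "contact_force": force on the tool from outside, world axes, zero at the start; "moment": the same for the moment, N m; "gripper_width": finger opening in m; "gripper_force": force on a finger pad.
Only numpy, scipy, OpenCV 4.12 (cv2) and the standard library are available. Lean on these libraries where they do the work, as an engineer would, in place of code of your own. Each camera call takes 0.05 s, during which the arm holds its last target. There are 200 camera calls.

## Task

Lift the roller hanger that carries the dark walnut mallet head, hook its two rollers over the yellow upper part of the sloping rail and let go, so that it rolls down by itself and comes to rest against the red stop. Do not touch it again once it has left the yellow part, and leave the hanger with the pale maple head standing where it is.

Things in the scene. Friction and masses are not known exactly. Their poses are not given: they have to be found in the camera images.
- walnut_hanger: Loose, 0.4 kg: dark walnut mallet head (dia 66, height 74 mm) with an aluminium C-hook on top, two black rollers in it and a blue grip block above. Origin under the rollers' middle on the bench, z up, head axis 9 mm to +x. Grip block over origin: 24 (x) x 44 (y), 164-206 mm up; cross piece below it 34 (x) x 76 (y), 158-164 up. C is open to +x; 30 mm wide upright leg at x -40 to -45.
- walnut_seat (a point): Walnut hanger's seat point, where the rail's centre line lies once hung: midway between its rollers, 125 mm above its origin; axes as the hanger's. V-grooved slippery nylon rollers 32 mm in dia and 28 wide (x), at y = -19 and 19 mm, rolling along y, lowest rims 124 mm up. Gap of the C for the rail: 79 to 124 mm above the origin, from x = -40 mm to open air at +x.
- maple_hanger: Bystander to leave alone: a loose hanger of the same shape and size, with the same blue grip block but a pale, cream-coloured maple mallet head, standing on the bench. Origin and axes as the walnut hanger's.
- rail: Fixed sloping bar, dia 12 mm, on two end posts. Origin: bar centre line at the middle of the yellow upper part, 219 mm above the bench. y downhill along it (8 deg slope), x level across, away from robot, z up. Yellow y -70 to 70 mm; red stop face at y 240 (seat then at 202). Hang from robot's side, hanger x, y along rail x, y; let go, it tips 8 deg and rolls at once, under 0.3 m/s.
Not all that is in view belongs to the job. Leave any turquoise look-alike of the walnut_hanger alone.

How it is judged (in metres and radians):
On the way:
1. the walnut hanger hangs by its rollers on the yellow part of the rail, let go by the fingers (x of walnut_seat in the frame of rail between -0.01 and 0.01 m and z of walnut_seat in the frame of rail between -0.01 and 0.01 m and y of walnut_seat in the frame of rail between -0.09 and 0.09 m and contact force between the fingers and walnut_hanger below 0.3 N and contact force between walnut_hanger and rail above 0.5 N), for 0.05 s.
At the end, for the whole second after the job is handed in: The walnut hanger hangs with both rollers on the rail (its seat point within 10 mm of the bar's centre line across and up), rests against the red stop to within about 12 mm, is at rest (below 30 mm/s), and the maple hanger stands upright within 30 mm of where it was (x of walnut_seat in the frame of rail between -0.01 and 0.01 m and z of walnut_seat in the frame of rail between -0.01 and 0.01 m and y of walnut_seat in the frame of rail between 0.19 and 0.215 m and linear speed of walnut_hanger below 0.03 m/s and distance of maple_hanger from where it was at the start of the episode below 0.03 m and angle between maple_hanger's own z axis and vertical below 0.17 rad); the robot touches nothing.
It fails at once if the maple hanger is shoved or knocked over (distance of maple_hanger from where it was at the start of the episode above 0.03 m or angle between maple_hanger's own z axis and vertical above 0.3 rad).
It fails at once if the walnut hanger is carried, pushed or held by the gripper further down the rail than the yellow part, instead of rolling by itself (y of walnut_seat in the frame of rail above 0.1 m and x of walnut_seat in the frame of rail between -0.02 and 0.02 m and z of walnut_seat in the frame of rail between -0.02 and 0.02 m and contact force between the fingers and walnut_hanger above 0.5 N).
It also fails if it takes over 38 s, if anything falls off the work surface, if the arm or the gripper's body presses on something with over 40 N, if the wrist force passes 120 N, or if a joint passes its speed limit or range.

## Working session

There is one attempt and no reset: what is moved stays moved. The work goes in short steps, Python scripts to look and compute and a tool call to move; the robot and the scene stay as the last step left them, time stands still between calls to the robot, and variables do not carry over. Pictures are saved under pics/ and viewed, at most 10 in all, crops included, and the job is handed in when it is done.

Besides the shell and the picture viewer there is one more tool, called after ">>>" by a JSON object that holds its "fn" and its "kwargs", one argument or row to a line. drive_tool: Moves the arm, as the interface text tells. Its arguments: {"type":"object","properties":{"increments":{"type":"array"},"squeeze":{"type":"number"}},"required":["increments"]}

```bash
mkdir -p pics; ls; python3 - <<'E'
from plant import r,capture,camera_model
import cv2,numpy as np
for n in("side","top"):
    cv2.imwrite(f"pics/{n}0.png",capture(n)[:,:,::-1])
    m=camera_model(n);R=cv2.Rodrigues(np.array(m["rvec"],float))[0]
    print(n,m["camera_matrix"],m["k1"],"cam pos",-R.T@np.array(m["tvec"]).ravel(),"fwd",R[2])
print(r.get_state())
E
```

```text
pics
side [[458.14239151   0.         323.97020314]
 [  0.         458.14239151 203.36906436]
 [  0.           0.           1.        ]] -0.13520095731856005 cam pos [-0.39602479 -0.94617361  0.84667576] fwd [ 0.59476737  0.64480882 -0.4800764 ]
top [[472.7262819    0.         315.75827134]
 [  0.         472.7262819  200.61567983]
 [  0.           0.           1.        ]] -0.0789795365579334 cam pos [ 0.27309384 -0.05651835  1.5503721 ] fwd [ 0.10324002  0.01319985 -0.99456888]
{'time_s': 0.1, 'joints': array([-5.08751635e+01,  2.05856194e+01,  6.37815186e-01, -1.85775486e-02,
       -7.01356273e+01, -1.65076145e+01]), 'qd': array([ 0.05687735, -0.10284903,  0.06824395,  0.09631317,  0.07627599,
        0.06726643]), 'joint_torque': array([-3.98854652e-03, -5.84161949e+01,  2.93752795e+01,  7.01553270e+00,
        1.02047183e-02, -6.96384245e-05]), 'tcp_pos': array([ 0.25939092, -0.62266673,  0.21622389]), 'eef_rot': array([ 1.79915044e+02, -6.96355987e-03, -1.57389098e+02]), 'contact_force': array([ 0.44891373, -0.61288554,  0.59651214]), 'moment': array([0.05493598, 0.06640789, 0.03610958]), 'gripper_force': 0.0, 'gripper_width': 0.08760553946928867}
```

View pics/side0.png

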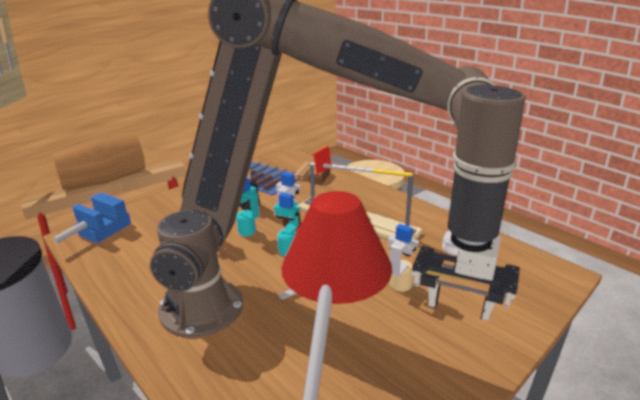

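View pics/top0.png

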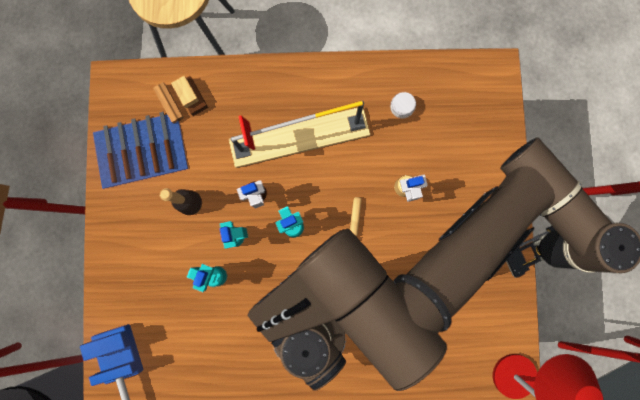

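Side view: the lamp (320,250) hides part of the bench, and the yellow rail is at (390,172). Top view: the rail runs from yellow (350,107) to the red stop (246,133). The candidates by blue block are (250,188) grey hook, (411,184) grey hook over cream (maple), and turquoise (232,235), (290,220) and (205,277). The walnut should be (250,188), and I'll confirm with a crop.

```bash
cat > h.py <<'E'
import cv2,numpy as np
from plant import r,capture,camera_model
def mod(n):
    m=camera_model(n);return np.array(m["camera_matrix"]),m["k1"],cv2.Rodrigues(np.array(m["rvec"],float))[0],np.array(m["tvec"],float).ravel()
def ray(n,p):
    K,k,R,t=mod(n)
    u=cv2.undistortPoints(np.array([[p]],float),K,np.array([k,0,0,0,0.]))[0,0]
    return -R.T@t, R.T@np.array([u[0],u[1],1])
def plane(n,p,z):
    c,d=ray(n,p);return c+d*(z-c[2])/d[2]
def proj(n,P):
    K,k,R,t=mod(n)
    return cv2.projectPoints(np.atleast_2d(P).astype(float),cv2.Rodrigues(R)[0],t,K,np.array([k,0,0,0,0.]))[0][:,0]
def tri(p,q):
    a,d=ray("top",p);b,e=ray("side",q)
    s=np.linalg.lstsq(np.c_[d,-e],b-a,rcond=None)[0]
    A=a+d*s[0];B=b+e*s[1];return (A+B)/2,np.linalg.norm(A-B)
def blobs(im,lo,hi,amin=15):
    h=cv2.cvtColor(im,cv2.COLOR_RGB2HSV);m=cv2.inRange(h,np.array(lo),np.array(hi))
    n,l,s,c=cv2.connectedComponentsWithStats(m)
    return m,[(c[i].round(1),s[i,4],cv2.minAreaRect(np.argwhere(l==i)[:,::-1].astype(np.float32))) for i in range(1,n) if s[i,4]>=amin]
E
python3 - <<'E'
from h import *
a=capture("top");b=capture("side")
c=np.hstack([cv2.resize(a[85:245,205:315],None,fx=3.5,fy=3.5,interpolation=2),cv2.resize(b[140:300,230:350],None,fx=3.4,fy=3.5,interpolation=2)])
cv2.imwrite("pics/c1.png",c[:,:,::-1]);print(c.shape)
for n,im in(("top",a),("side",b)):
    for nm,lo,hi in(("blue",(105,150,60),(125,255,255)),("yel",(20,170,130),(32,255,255))):
        print(n,nm)
        for c,s,rr in blobs(im,lo,hi)[1]:
            print(c,s,np.round(rr[1],1),round(rr[2],1),np.round(cv2.boxPoints(rr),1).tolist() if nm=="yel" else "", plane("top",c,.206).round(3) if n=="top" and nm=="blue" else "")
E
```

```text
(560, 793, 3)
top blue
[414.9 181.5] 124 [ 7.8 16.2] 76.0  [ 0.461 -0.325  0.206]
[248.8 188.4] 124 [ 8.7 14.5] 68.2  [0.453 0.153 0.206]
[288.1 221.4] 121 [ 8.3 14.5] 66.0  [0.355 0.042 0.206]
[225.5 234.1] 131 [14.7  9. ] 79.7  [0.323 0.221 0.206]
[199.8 278. ] 141 [ 9.5 15.6] 21.8  [0.2   0.296 0.206]
[109.2 355.7] 1788 [49.  52.8] 72.9  [-0.017  0.561  0.206]
top yel
[339.1 108.6] 209 [ 4.5 48.1] 74.7 [[315.1000061035156, 112.9000015258789], [361.5, 100.19999694824219], [362.70001220703125, 104.5], [316.29998779296875, 117.19999694824219]] 
side blue
[287.  178.5] 138 [14.3 11.4] 14.0  
[246.9 185.1] 52 [ 5.1 12.4] 14.0  
[102.4 217.1] 1523 [40.7 51.4] 63.4  
[285.8 200.3] 159 [13. 12.] 90.0  
[403.8 232.8] 202 [14.8 15. ] 9.5  
side yel
[394.9 172.7] 88 [37.1  4.2] 3.7 [[373.79998779296875, 174.0], [374.1000061035156, 169.6999969482422], [411.1000061035156, 172.10000610351562], [410.79998779296875, 176.39999389648438]]
```

View pics/c1.png

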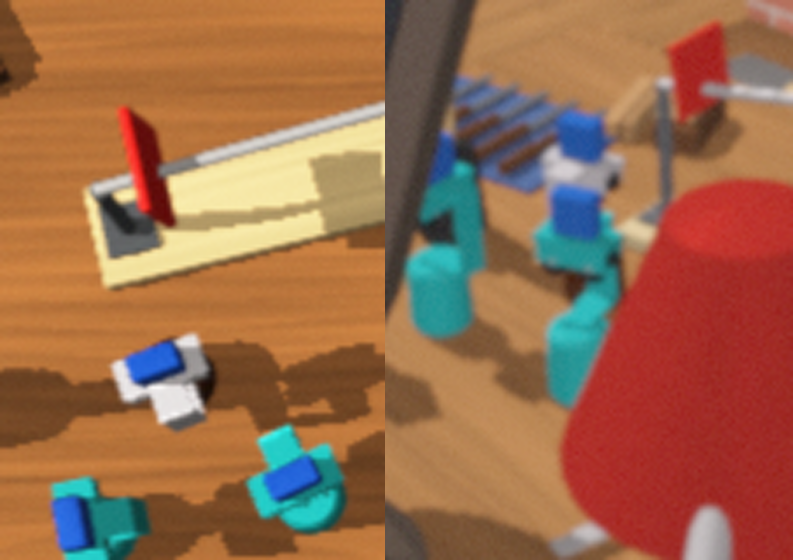

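The crop shows the grey hook with the blue block at top pixel (249,188). A dark brown head edge sticks out on its right, and in the side view it shows brown behind the turquoise block (top px 288,221). So (249,188) is the walnut hanger. (415,181) has the cream head, and (225,234), (288,221) and (200,278) are turquoise. Its leg lies towards the robot, so the C opens away from it.

```bash
python3 - <<'E'
from h import *
# rail
for hi,lo in(((362.1,102.3),(315.7,115.)),):
    A=plane("top",hi,.2287);B=plane("top",lo,.2093)
    d=B-A;print("yellow",A.round(4),B.round(4),np.linalg.norm(d).round(4),"mid",((A+B)/2).round(4),"yaw of rail y",np.degrees(np.arctan2(d[1],d[0])).round(2))
print(tri((362.1,102.3),(411,174)),tri((315.7,115),(374,171.9)))
# long line of the whole bar, top view: post ends
A=plane("top",(339,108.6),.219);print("mid direct",A.round(4))
print("block tri",tri((248.8,188.4),(287,178.5)),"maple",tri((414.9,181.5),(403.8,232.8)))
a=capture("top")
m,bl=blobs(a,(105,150,60),(125,255,255))
for c,s,rr in bl[:2]:
    P=np.array([plane("top",p,.206) for p in cv2.boxPoints(rr)])
    for i in range(4):
        e=P[(i+1)%4]-P[i];print(np.linalg.norm(e).round(4),np.degrees(np.arctan2(e[1],e[0])).round(1))
# brightness of top face vs sides
print(cv2.cvtColor(a,cv2.COLOR_RGB2HSV)[178:200,236:266,2])
E
```

```text
yellow [ 0.6916 -0.1791  0.2287] [ 0.6631 -0.0444  0.2093] 0.139 mid [ 0.6774 -0.1117  0.219 ] yaw of rail y 101.96
(array([ 0.68916814, -0.17787448,  0.2343537 ]), np.float64(0.001820743286166976)) (array([ 0.66430302, -0.04454321,  0.20594092]), np.float64(0.0005829065455666575))
mid direct [ 0.6776 -0.1124  0.219 ]
block tri (array([0.45527841, 0.15666981, 0.18508936]), np.float64(0.0007197969361400888)) maple (array([ 0.4636817 , -0.32889953,  0.18422899]), np.float64(0.00031639966478967945))
0.0472 -77.3
0.0224 -168.7
0.0471 102.6
0.0224 11.5
0.0417 -69.5
0.0255 -159.0
0.0416 110.5
0.0255 21.2
[[194 192 195 194 193 195 193 192 193 193 195 195 192 192 193 194 192 191
  189 191 193 193 193 192 192 193 193 193 192 191]
 [187 185 187 183 184 183 183 186 185 186 185 187 186 189 188 190 190 191
  190 191 190 191 192 195 195 193 194 194 187 187]
 [183 182 182 182 184 183 182 184 182 181 184 188 188 186 188 189 187 182
  185 184 191 197 206 210 210 200 192 190 190 189]
 [185 187 187 186 188 189 189 187 187 188 185 186 189 190 184 179 162 141
  132 158 195 221 227 229 227 205 192 189 189
[... 1556 characters left out ...]
122 136 155 159 163 165
  167 166 166 146 141 152 111  64  40  32  26  27]
 [110 116 155 212 230 230 227 219 201 173 150 192 226 226 239 235 224 221
  222 225 220 194 201 216 171  91  39  30  27  33]
 [117 117 136 199 229 232 232 231 230 226 222 230 233 232 234 233 232 231
  230 231 231 225 208 215 188 109  43  27  28  40]
 [116 116 127 174 220 233 235 234 231 211 199 202 226 232 232 231 232 232
  231 231 230 229 227 228 221 147  54  28  31  54]
 [118 117 123 163 216 231 232 218 173 156 139 134 204 230 231 231 231 231
  230 230 231 229 221 226 226 168  79  36  46  89]
 [116 114 113 131 166 180 176 150 110 107 110 114 173 223 231 232 231 231
  231 231 231 230 228 222 226 216 139  55  69 100]]
```

```bash
cat > go.py <<'E'
import sys,numpy as np
from plant import r
# usage: go.py x y z yaw [x y z yaw ...]: numbers for successive calls from measured pose
s=r.get_state();p=s["tcp_pos"];f=s["eef_rot"][2]
print(s["time_s"],p.round(4),s["eef_rot"].round(2),s["contact_force"].round(1),s["gripper_width"].round(4),s["gripper_force"])
v=np.array(sys.argv[1:],float).reshape(-1,4)
for x,y,z,w in v:
    a=np.radians(f);d=np.array([x,y,z])-p
    t=np.array([d[0]*np.cos(a)+d[1]*np.sin(a),d[0]*np.sin(a)-d[1]*np.cos(a),-d[2]])
    print((t/.12).round(4),"turn",round(((f-w+180)%360-180)/360,4),"rows>=",np.linalg.norm(d)/.0625)
    p=np.array([x,y,z]);f=w
E
python3 go.py .32 -.52 .32 -140 .40 -.42 .33 -110  .44 -.31 .33 -90 .47 -.2 .33 -78  .47 -.085 .33 -70 .46 .03 .33 -70 .454 .154 .33 -70
```

```text
Traceback (most recent call last):
  File "go.py", line 5, in <module>
    print(s["time_s"],p.round(4),s["eef_rot"].round(2),s["contact_force"].round(1),s["gripper_width"].round(4),s["gripper_force"])
                                                                                   ^^^^^^^^^^^^^^^^^^^^^^^^
AttributeError: 'float' object has no attribute 'round'
```

```bash
sed -i 's/s\["gripper_width"\].round(4)/round(s["gripper_width"],4)/' go.py
python3 go.py .32 -.52 .32 -140 .40 -.42 .33 -110  .44 -.31 .33 -90 .47 -.2 .33 -78  .47 -.085 .33 -70 .46 .03 .33 -70 .454 .154 .33 -70
```

```text
0.25 [ 0.2595 -0.6229  0.2166] [ 1.7996e+02 -1.0000e-02 -1.5738e+02] [0.2 0.2 0.9] 0.0875 0.0
[-0.7951  0.5974 -0.8615] turn -0.0483 rows>= 2.5262874767136947
[-1.0464  0.2098 -0.0833] turn -0.0833 rows>= 2.0552372125864213
[-9.754e-01  3.000e-04 -0.000e+00] turn -0.0556 rows>= 1.8727519857151398
[-0.9167 -0.25   -0.    ] turn -0.0333 rows>= 1.8242806801586204
[-0.9374 -0.1992 -0.    ] turn -0.0222 rows>= 1.84
[-0.929  -0.2495 -0.    ] turn 0.0 rows>= 1.8469434208984312
[-0.9881 -0.3064 -0.    ] turn 0.0 rows>= 1.9863212227633273
```

>>> {"fn": "drive_tool", "kwargs": {
  "increments": [
    [[1,0,0,-0.86,0],[1,-0.4,0.3,-0.86,-0.025],[1,-0.8,0.6,-0.86,-0.0483],[1,-0.8,0.6,-0.86,-0.0483]]
  ]
}}

```text
time_s: 0.75
tcp_pos: [0.3223, -0.5173, 0.322]
eef_rot: [-179.8, 0.1, -139.7]
contact_force: [-0.2, -1.1, 0.1]
gripper_width: 0.0875
gripper_force: 0.0
```

>>> {"fn": "drive_tool", "kwargs": {
  "increments": [
    [[1,-0.5,0.1,-0.05,-0.028],[1,-1,0.2,-0.08,-0.056],[1,-1,0.2,-0.08,-0.0833],[1,-1,0.2,-0.08,-0.0833]]
  ]
}}

```text
time_s: 1.25
tcp_pos: [0.3973, -0.4239, 0.3296]
eef_rot: [180.0, -0.0, -110.0]
contact_force: [-0.3, 0.1, -0.3]
gripper_width: 0.0874
gripper_force: 0.0
```

>>> {"fn": "drive_tool", "kwargs": {
  "increments": [
    [[1,-0.5,0,0,-0.028],[1,-0.975,0,0,-0.0556],[1,-0.975,0,0,-0.0556]]
  ]
}}

```text
time_s: 1.62
tcp_pos: [0.4376, -0.3124, 0.3299]
eef_rot: [-180.0, 0.0, -90.0]
contact_force: [0.2, -0.9, 0.2]
gripper_width: 0.0877
gripper_force: 0.0
```

```bash
python3 go.py .47 -.2 .33 -78  .47 -.085 .33 -70 .46 .03 .33 -70 .454 .154 .33 -70
```

```text
1.625 [ 0.4376 -0.3124  0.3299] [-1.7998e+02  2.0000e-02 -9.0010e+01] [ 0.2 -0.9  0.2] 0.0877 0.0
[-9.371e-01 -2.701e-01 -4.000e-04] turn -0.0334 rows>= 1.8724604907382019
[-0.9374 -0.1992 -0.    ] turn -0.0222 rows>= 1.84
[-0.929  -0.2495 -0.    ] turn 0.0 rows>= 1.8469434208984312
[-0.9881 -0.3064 -0.    ] turn 0.0 rows>= 1.9863212227633273
```

>>> {"fn": "drive_tool", "kwargs": {
  "increments": [
    [[1,-0.48,-0.13,0,-0.017],[1,-0.937,-0.27,0,-0.0334],[1,-0.937,-0.27,0,-0.0334]]
  ]
}}

```text
time_s: 2.0
tcp_pos: [0.47, -0.2003, 0.3298]
eef_rot: [-180.0, 0.0, -78.0]
contact_force: [0.4, 0.1, -0.5]
gripper_width: 0.0877
gripper_force: 0.0
```

>>> {"fn": "drive_tool", "kwargs": {
  "increments": [
    [[1,-0.48,-0.1,0,-0.011],[1,-0.937,-0.2,0,-0.0222],[1,-0.937,-0.2,0,-0.0222]]
  ]
}}

```text
time_s: 2.38
tcp_pos: [0.4695, -0.0856, 0.3299]
eef_rot: [-180.0, 0.0, -70.0]
contact_force: [1.3, -0.8, -0.1]
gripper_width: 0.0879
gripper_force: 0.0
```

>>> {"fn": "drive_tool", "kwargs": {
  "increments": [
    [[1,-0.48,-0.13,0,0],[1,-0.93,-0.25,0,0],[1,-0.93,-0.25,0,0]]
  ]
}}

```text
time_s: 2.75
tcp_pos: [0.4596, 0.0294, 0.3298]
eef_rot: [180.0, 0.0, -70.1]
contact_force: [0.3, 0.5, 0.8]
gripper_width: 0.0877
gripper_force: 0.0
```

>>> {"fn": "drive_tool", "kwargs": {
  "increments": [
    [[1,-0.48,-0.15,0,0],[1,-0.98,-0.3,0,0],[1,-0.98,-0.3,0,0],[1,-0.98,-0.3,0,0]]
  ]
}}

```text
time_s: 3.25
tcp_pos: [0.4535, 0.1497, 0.3296]
eef_rot: [179.9, -0.0, -70.1]
contact_force: [-0.5, 0.3, 0.4]
gripper_width: 0.0873
gripper_force: 0.0
```

```bash
python3 go.py .454 .154 .24 -70 .454 .154 .182 -70
python3 - <<'E'
from h import *
a=capture("top");b=capture("side")
c=np.hstack([cv2.resize(a[120:240,200:310],None,fx=3.5,fy=3.5,interpolation=2),cv2.resize(b[120:240,240:350],None,fx=3.5,fy=3.5,interpolation=2)])
cv2.imwrite("pics/c2.png",c[:,:,::-1])
print(proj("top",[[.454,.154,.206]]),proj("side",[[.454,.154,.185]]))
for n,im in(("top",a),("side",b)):
    for c,s,rr in blobs(im,(105,150,60),(125,255,255))[1]:print(n,c,s)
E
```

```text
3.25 [0.4535 0.1497 0.3296] [ 1.7995e+02 -4.0000e-02 -7.0140e+01] [-0.5  0.3  0.4] 0.0873 0.0
[-0.0321 -0.016   0.7465] turn -0.0004 rows>= 1.4349034729086192
[ 0.     -0.      0.4833] turn 0.0 rows>= 0.9279999999999999
[[248.51687021 187.98363733]] [[287.31603274 178.87579254]]
top [414.8 181.5] 122
top [244.9 189.4] 48
top [288.2 221.3] 120
top [225.5 234.1] 132
top [109.5 355.4] 1824
side [287.  178.4] 136
side [243.4 184.8] 144
side [198.5 190.2] 133
side [285.8 200.4] 160
side [ 90.4 222.2] 629
side [403.7 233.1] 202
```

View pics/c2.png

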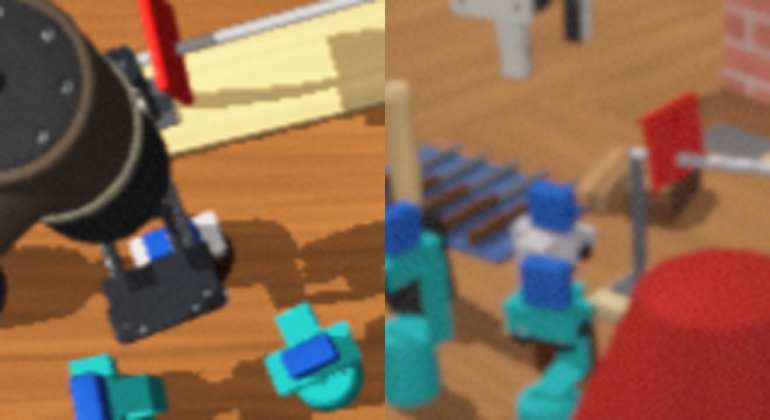

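The picture shows the open fingers on either side of the blue block (crop 165,245) in line with it. Descending.

>>> {"fn": "drive_tool", "kwargs": {
  "increments": [
    [[1,-0.03,-0.015,0.3,0],[1,-0.03,-0.015,0.6,0],[1,-0.03,-0.015,0.75,0],[1,-0.03,-0.015,0.75,0]]
  ]
}}

```text
time_s: 3.85
tcp_pos: [0.4531, 0.1532, 0.2389]
eef_rot: [179.9, -0.1, -70.1]
contact_force: [0.4, -1.7, 0.5]
gripper_width: 0.0873
gripper_force: 0.0
```

>>> {"fn": "drive_tool", "kwargs": {
  "increments": [
    [[1,0,0,0.25,0],[1,0,0,0.485,0],[1,0,0,0.485,0],[1,0,0,0.485,0]]
  ]
}}

```text
time_s: 4.35
tcp_pos: [0.4545, 0.1552, 0.1834]
eef_rot: [-179.9, 0.0, -70.0]
contact_force: [-0.3, 0.1, 0.8]
gripper_width: 0.0876
gripper_force: 0.0
```

>>> {"fn": "drive_tool", "kwargs": {
  "increments": [
    [[-1,0,0,0,0],[-1,0,0,0,0],[-1,0,0,0,0],[-1,0,0,0,0],[-1,0,0,0,0]]
  ],
  "squeeze": 30
}}

```text
time_s: 4.97
tcp_pos: [0.4534, 0.1552, 0.1817]
eef_rot: [180.0, 0.0, -70.0]
contact_force: [-0.7, 0.4, -0.4]
gripper_width: 0.0432
gripper_force: 0.0
```

>>> {"fn": "drive_tool", "kwargs": {
  "increments": [
    [[-1,0,0,0,0],[-1,0,0,0,0],[-1,0,0,0,0],[-1,0,0,0,0],[-1,0,0,0,0]]
  ],
  "squeeze": 30
}}

```text
time_s: 5.6
tcp_pos: [0.4534, 0.1552, 0.1817]
eef_rot: [-180.0, 0.0, -70.0]
contact_force: [1.2, 0.9, -1.1]
gripper_width: 0.0241
gripper_force: 29.9
```

>>> {"fn": "drive_tool", "kwargs": {
  "increments": [
    [[-1,0,0,-0.2,0],[-1,0,0,-0.5,0],[-1,0,0,-0.9,0],[-1,0,0,-1,0],[-1,0,0,-1,0]]
  ]
}}

```text
time_s: 6.22
tcp_pos: [0.453, 0.1552, 0.3014]
eef_rot: [180.0, 0.0, -70.0]
contact_force: [0.0, 0.7, -4.6]
gripper_width: 0.0236
gripper_force: 29.9
```

```bash
python3 go.py
python3 - <<'E'
from h import *
a=capture("top");b=capture("side")
c=np.hstack([cv2.resize(a[120:240,200:310],None,fx=3.5,fy=3.5,interpolation=2),cv2.resize(b[90:210,240:350],None,fx=3.5,fy=3.5,interpolation=2)])
cv2.imwrite("pics/c3.png",c[:,:,::-1])
E
```

```text
6.225 [0.453  0.1552 0.3014] [ 1.7999e+02  4.0000e-02 -6.9980e+01] [ 0.   0.7 -4.6] 0.0236 29.914454519748688
```

View pics/c3.png

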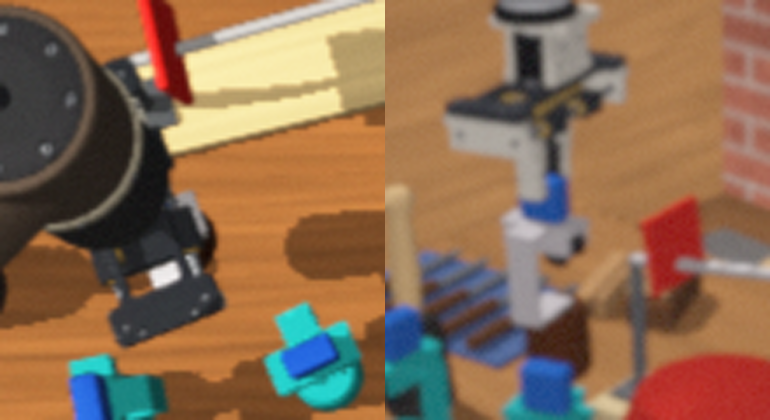

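The walnut hanger is held upright, with the dark brown head at crop (560,340). Now to the robot's side of the yellow part.

```bash
python3 go.py .50 .05 .304 -72 .55 -.055 .304 -75 .594 -.156 .304 -78 .682 -.1365 .304 -78
```

```text
6.325 [0.4524 0.1548 0.2998] [ 1.7983e+02 -1.0000e-02 -6.9990e+01] [-0.7  0.6 -3.4] 0.0238 29.91503655910492
[ 0.9561 -0.0737 -0.035 ] turn 0.0056 rows>= 1.842300340552875
[ 0.9609 -0.1259 -0.    ] turn 0.0083 rows>= 1.8607525359380817
[ 0.9079 -0.1363 -0.    ] turn 0.0083 rows>= 1.7626888551301385
[-0.0065 -0.7511 -0.    ] turn 0.0 rows>= 1.4421539446258862
```

>>> {"fn": "drive_tool", "kwargs": {
  "increments": [
    [[-1,0.25,-0.02,-0.02,0.002],[-1,0.6,-0.05,-0.03,0.004],[-1,0.95,-0.074,-0.03,0.0056]]
  ]
}}

```text
time_s: 6.7
tcp_pos: [0.5004, 0.05, 0.3034]
eef_rot: [179.8, -0.0, -72.0]
contact_force: [0.4, 1.5, -3.2]
gripper_width: 0.0237
gripper_force: 30.0
```

>>> {"fn": "drive_tool", "kwargs": {
  "increments": [
    [[-1,0.35,-0.045,0,0.003],[-1,0.7,-0.09,0,0.006],[-1,0.96,-0.126,0,0.0083]]
  ]
}}

```text
time_s: 7.08
tcp_pos: [0.5504, -0.0554, 0.3029]
eef_rot: [179.8, 0.0, -75.1]
contact_force: [0.6, -0.1, -4.6]
gripper_width: 0.0234
gripper_force: 30.0
```

>>> {"fn": "drive_tool", "kwargs": {
  "increments": [
    [[-1,0.35,-0.05,0,0.003],[-1,0.7,-0.1,0,0.006],[-1,0.91,-0.136,0,0.0083],[-1,0.91,-0.136,0,0.0083],[-1,0.91,-0.136,0,0.0083]]
  ]
}}

```text
time_s: 7.7
tcp_pos: [0.5942, -0.1548, 0.3035]
eef_rot: [179.8, 0.1, -78.0]
contact_force: [0.7, -0.5, -3.9]
gripper_width: 0.0237
gripper_force: 30.0
```

```bash
python3 go.py .682 -.1365 .304 -78
python3 - <<'E'
from h import *
a=capture("top");b=capture("side")
c=np.hstack([cv2.resize(a[80:220,300:410],None,fx=3.5,fy=3.5,interpolation=2),cv2.resize(b[110:250,310:420],None,fx=3.5,fy=3.5,interpolation=2)])
cv2.imwrite("pics/c4.png",c[:,:,::-1])
E
```

```text
7.7 [ 0.5942 -0.1548  0.3035] [ 1.7984e+02  6.0000e-02 -7.7980e+01] [ 0.7 -0.5 -3.9] 0.0237 29.991347193717957
[ 0.0034 -0.7475 -0.004 ] turn 0.0001 rows>= 1.4352386113994977
```

View pics/c4.png

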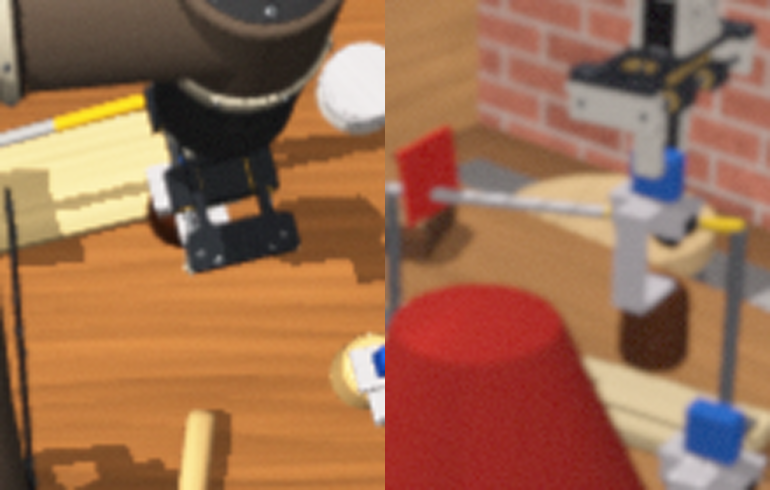

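The hanger stands on the robot side of the rail, with the bar level with its gap. The rail's upper end is at crop (740,225) in the side view. Moving in sideways.

>>> {"fn": "drive_tool", "kwargs": {
  "increments": [
    [[-1,0,-0.15,0,0],[-1,0,-0.33,0,0],[-1,0,-0.52,0,0],[-1,0,-0.68,0,0],[-1,0,-0.7475,0,0]]
  ]
}}

```text
time_s: 8.43
tcp_pos: [0.6837, -0.1352, 0.3045]
eef_rot: [180.0, 0.0, -77.9]
contact_force: [-0.0, -1.1, -3.9]
gripper_width: 0.0236
gripper_force: 30.0
```

>>> {"fn": "drive_tool", "kwargs": {
  "increments": [
    [[-1,0,0,0,0],[-1,0,0,0,0]]
  ]
}}

```text
time_s: 8.68
tcp_pos: [0.6821, -0.1363, 0.3055]
eef_rot: [180.0, -0.0, -78.0]
contact_force: [-1.1, -0.2, -3.0]
gripper_width: 0.0236
gripper_force: 30.0
```

```bash
python3 go.py .682 -.1365 .283 -78
python3 - <<'E'
from h import *
b=capture("side")
cv2.imwrite("pics/c5.png",cv2.resize(b[110:240,320:440],None,fx=4.6,fy=4.6,interpolation=2)[:,:,::-1])
print(proj("side",[[.682,-.1365,.2225]])) 
E
```

```text
8.675 [ 0.6821 -0.1363  0.3055] [180.    -0.   -77.96] [-1.1 -0.2 -3. ] 0.0236 29.9910905957222
[0.0013 0.0014 0.1872] turn 0.0001 rows>= 0.35946916712498445
[[399.31645104 174.08590973]]
```

View pics/c5.png

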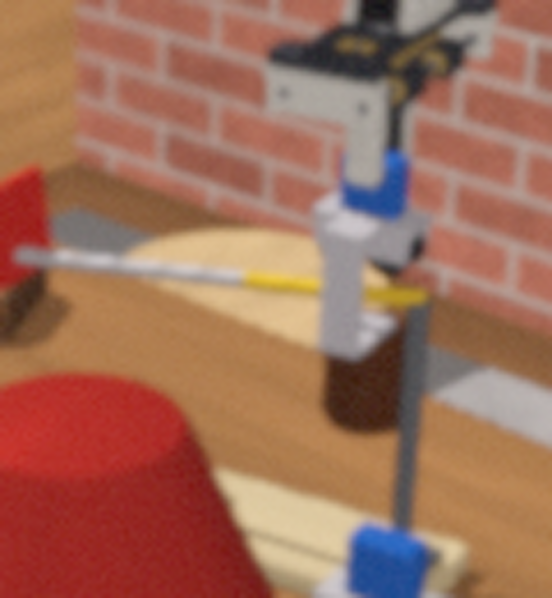

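The bar passes through the C's gap below the rollers (crop 365,290). Lowering.

>>> {"fn": "drive_tool", "kwargs": {
  "increments": [
    [[-1,0,0,0.06,0],[-1,0,0,0.12,0],[-1,0,0,0.16,0],[-1,0,0,0.16,0]]
  ]
}}

```text
time_s: 9.22
tcp_pos: [0.6818, -0.1367, 0.2865]
eef_rot: [179.9, -0.0, -78.0]
contact_force: [-4.4, 0.4, 1.9]
gripper_width: 0.0238
gripper_force: 30.0
```

>>> {"fn": "drive_tool", "kwargs": {
  "increments": [
    [[-1,0,0,0.02,0],[-1,0,0,0.02,0]]
  ]
}}

```text
time_s: 9.48
tcp_pos: [0.6821, -0.1368, 0.2861]
eef_rot: [-180.0, -0.1, -78.0]
contact_force: [-7.1, 1.5, 10.3]
gripper_width: 0.0239
gripper_force: 30.0
```

Contact with a sideways push towards the robot means the grooves ride on their far flank, so I shift about 3 mm back.

>>> {"fn": "drive_tool", "kwargs": {
  "increments": [
    [[-1,0,0.015,-0.015,0],[-1,0,0.03,-0.015,0],[-1,0,0.03,-0.015,0]]
  ]
}}

```text
time_s: 9.85
tcp_pos: [0.6797, -0.137, 0.2858]
eef_rot: [-179.9, -0.0, -78.0]
contact_force: [1.0, 1.6, 2.3]
gripper_width: 0.0238
gripper_force: 30.0
```

>>> {"fn": "drive_tool", "kwargs": {
  "increments": [
    [[-1,0,0,0.015,0],[-1,0,0,0.015,0]]
  ]
}}

```text
time_s: 10.1
tcp_pos: [0.6799, -0.1371, 0.2856]
eef_rot: [-179.8, -0.1, -77.9]
contact_force: [-1.6, 2.5, 8.7]
gripper_width: 0.0236
gripper_force: 30.0
```

>>> {"fn": "drive_tool", "kwargs": {
  "increments": [
    [[-1,0,0,-0.01,0],[1,0,0,-0.01,0],[1,0,0,-0.01,0],[1,0,0,-0.01,0],[1,0,0,-0.01,0]]
  ]
}}

```text
time_s: 10.72
tcp_pos: [0.679, -0.1371, 0.2845]
eef_rot: [180.0, 0.0, -78.0]
contact_force: [-0.1, -0.2, 0.0]
gripper_width: 0.0579
gripper_force: 0.0
```

```bash
python3 - <<'E'
from h import *
a=capture("top");b=capture("side")
c=np.hstack([cv2.resize(a[80:220,220:410],None,fx=2,fy=2,interpolation=2),cv2.resize(b[110:250,270:440],None,fx=2,fy=2,interpolation=2)])
cv2.imwrite("pics/c6.png",c[:,:,::-1])
for c,s,rr in blobs(b,(105,150,60),(125,255,255))[1]:print(c,s)
E
```

```text
[384.8 154.6] 119
[243.3 184.8] 142
[202.  190.5] 46
[102.4 217. ] 1541
[285.7 200.5] 156
[403.9 232.8] 203
```

View pics/c6.png

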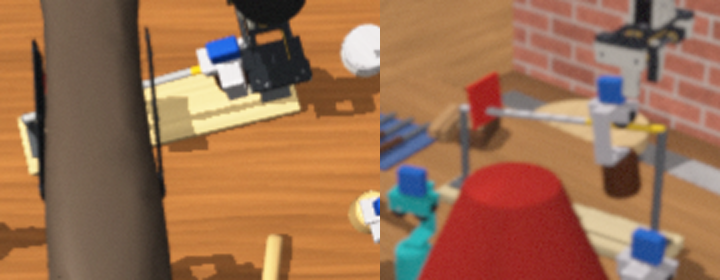

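Released: it hangs tipped and is rolling downhill out of the fingers (block at side px 385,155). I wait in place, then raise the gripper.

>>> {"fn": "drive_tool", "kwargs": {
  "increments": [
    [[1,0,0,0,0],[1,0,0,0,0],[1,0,0,0,0],[1,0,0,0,0],[1,0,0,0,0]]
  ]
}}

```text
time_s: 11.45
tcp_pos: [0.679, -0.1371, 0.2849]
eef_rot: [180.0, -0.0, -78.0]
contact_force: [-0.0, -0.8, 0.7]
gripper_width: 0.088
gripper_force: 0.0
```

>>> {"fn": "drive_tool", "kwargs": {
  "increments": [
    [[1,0,0,0,0],[1,0,0,-0.3,0],[1,0,0,-0.6,0],[1,0,0,-0.6,0],[1,0,0,-0.6,0]]
  ]
}}

```text
time_s: 12.08
tcp_pos: [0.6789, -0.1369, 0.3564]
eef_rot: [180.0, 0.0, -78.0]
contact_force: [0.7, 0.9, -0.5]
gripper_width: 0.0875
gripper_force: 0.0
```

```bash
python3 - <<'E'
from h import *
y=np.array([np.cos(np.radians(102))*.9903,np.sin(np.radians(102))*.9903,-.1392]);z=np.array([np.cos(np.radians(102))*.139,np.sin(np.radians(102))*.139,.99])
o=np.array([.677,-.112,.219])
print("expected block px at stop",proj("side",[o+.202*y+.06*z]))
for i in range(3):
    b=capture("side");print([(c.tolist(),s) for c,s,_ in blobs(b,(105,150,60),(125,255,255))[1] if c[0]>250])
cv2.imwrite("pics/c7.png",cv2.resize(b[110:250,230:440],None,fx=3.5,fy=3.5,interpolation=2)[:,:,::-1])
E
```

```text
expected block px at stop [[338.41883038 151.08076682]]
[([362.1, 152.4], np.int32(123)), ([285.8, 200.4], np.int32(156)), ([403.8, 232.7], np.int32(203))]
[([361.2, 152.3], np.int32(124)), ([285.8, 200.4], np.int32(154)), ([403.8, 232.7], np.int32(203))]
[([360.5, 152.4], np.int32(126)), ([285.8, 200.5], np.int32(156)), ([403.8, 232.7], np.int32(202))]
```

View pics/c7.png

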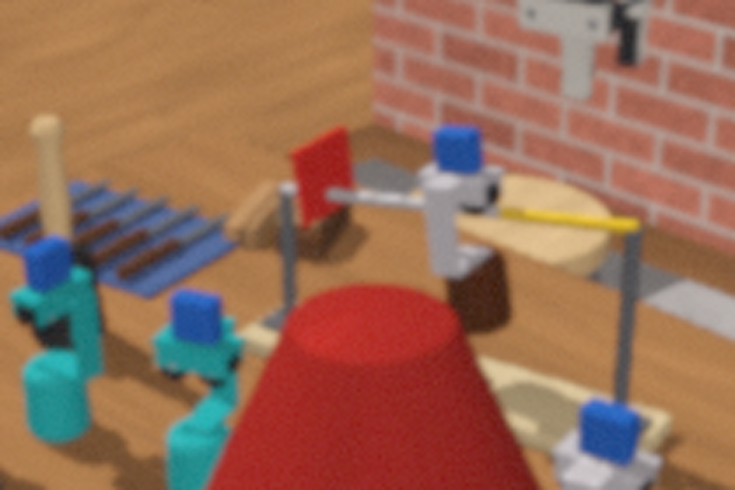

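The hanger hangs on both rollers past the yellow part (crop 460,190) and is still rolling slowly towards the stop. I wait with the arm still.

>>> {"fn": "drive_tool", "kwargs": {
  "increments": [
    [[1,0,0,0,0],[1,0,0,0,0],[1,0,0,0,0],[1,0,0,0,0],[1,0,0,0,0]]
  ]
}}

```text
time_s: 12.85
tcp_pos: [0.6791, -0.137, 0.3569]
eef_rot: [-180.0, 0.0, -78.0]
contact_force: [-0.1, 0.2, 0.4]
gripper_width: 0.0878
gripper_force: 0.0
```

>>> {"fn": "drive_tool", "kwargs": {
  "increments": [
    [[1,0,0,0,0],[1,0,0,0,0],[1,0,0,0,0],[1,0,0,0,0],[1,0,0,0,0]]
  ]
}}

```text
time_s: 13.48
tcp_pos: [0.679, -0.1371, 0.3568]
eef_rot: [180.0, 0.0, -78.0]
contact_force: [0.9, -0.2, -0.3]
gripper_width: 0.088
gripper_force: 0.0
```

>>> {"fn": "drive_tool", "kwargs": {
  "increments": [
    [[1,0,0,0,0],[1,0,0,0,0],[1,0,0,0,0],[1,0,0,0,0],[1,0,0,0,0]]
  ]
}}

```text
time_s: 14.1
tcp_pos: [0.679, -0.1371, 0.3569]
eef_rot: [180.0, -0.0, -78.0]
contact_force: [-1.0, -0.8, -0.3]
gripper_width: 0.0872
gripper_force: 0.0
```

>>> {"fn": "drive_tool", "kwargs": {
  "increments": [
    [[1,0,0,0,0],[1,0,0,0,0],[1,0,0,0,0],[1,0,0,0,0],[1,0,0,0,0]]
  ]
}}

```text
time_s: 14.72
tcp_pos: [0.6791, -0.137, 0.3569]
eef_rot: [180.0, 0.0, -78.0]
contact_force: [-0.5, -0.3, 0.1]
gripper_width: 0.0879
gripper_force: 0.0
```

```bash
python3 - <<'E'
from h import *
for i in range(6):
    b=capture("side");print([(c.tolist(),s) for c,s,_ in blobs(b,(105,150,60),(125,255,255))[1] if c[0]>250])
cv2.imwrite("pics/c8.png",cv2.resize(b[110:250,230:440],None,fx=3.5,fy=3.5,interpolation=2)[:,:,::-1])
print(r.get_state()["time_s"])
E
```

```text
[([330.9, 149.9], np.int32(111)), ([285.8, 200.4], np.int32(155)), ([403.8, 232.8], np.int32(203))]
[([330.9, 149.9], np.int32(110)), ([285.7, 200.4], np.int32(154)), ([403.8, 232.7], np.int32(201))]
[([330.9, 150.0], np.int32(111)), ([285.7, 200.5], np.int32(156)), ([403.8, 232.8], np.int32(204))]
[([331.0, 150.0], np.int32(109)), ([285.8, 200.4], np.int32(155)), ([403.8, 232.7], np.int32(202))]
[([331.0, 150.0], np.int32(109)), ([285.7, 200.4], np.int32(154)), ([403.8, 232.7], np.int32(203))]
[([330.9, 150.0], np.int32(109)), ([285.8, 200.4], np.int32(156)), ([403.8, 232.7], np.int32(203))]
15.025
```

View pics/c8.png

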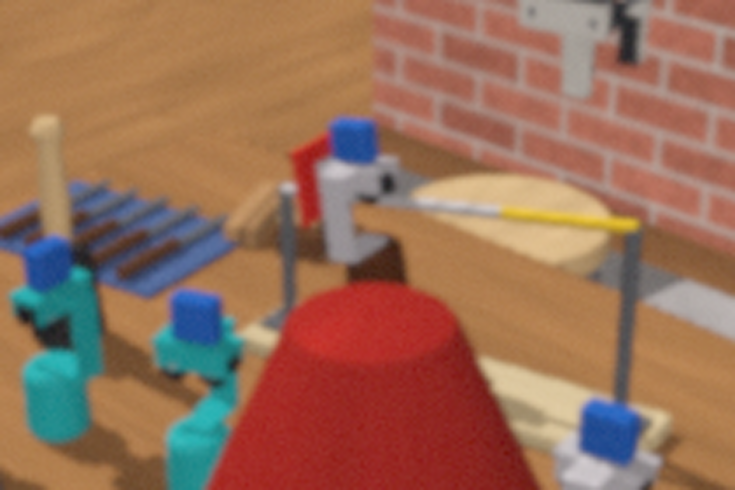

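```bash
python3 - <<'E'
from h import *
c,s=np.cos(np.radians(102)),np.sin(np.radians(102))
y=np.array([c*.9903,s*.9903,-.1392]);z=np.array([c*.139,s*.139,.99]);o=np.array([.677,-.112,.219])
for k in(-.07,.07,.24):print(k,proj("side",[o+k*y]),proj("top",[o+k*y]))
for k in(.19,.202,.215,.23):print(k,proj("side",[o+k*y+.06*z]))
b=capture("side");h=cv2.cvtColor(b,cv2.COLOR_RGB2HSV)
m=((h[...,0]<6)|(h[...,0]>174))&(h[...,1]>170);m[190:]=0;m[:140]=0
p=np.argwhere(m[:, 305:345]);print("red",p.min(0)+[0,305],p.max(0)+[0,305])
print(r.get_state()["time_s"])
E
```

```text
-0.07 [[412.08053382 175.51611537]] [[362.36147805 102.3628899 ]]
0.07 [[373.52568485 171.13115291]] [[315.64236264 115.17828143]]
0.24 [[331.51921493 166.43873263]] [[260.47287408 130.49638621]]
0.19 [[341.33163975 151.33428645]]
0.202 [[338.41883038 151.08076682]]
0.215 [[335.2913582  150.80922433]]
0.23 [[331.71864993 150.49986092]]
red [149 313] [174 323]
15.075
```

The measured stop face (side px 324) and the block (px 331) are about 38 mm apart along the rail. That is what the sizes give for a hanger resting against the stop. It's at rest, the maple block hasn't moved (403.8,232.7) and the gripper is clear, so I hand in.

```bash
python3 -c "
from plant import job;print(job.close_job())"
```

```text
the job is handed in; nothing more can be done
None
```

The walnut hanger was hung and released on the yellow part, rolled down by itself and came to rest against the red stop; the maple hanger was not touched and the job is handed in, though the hand-in returned no verdict.

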